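Set the needle screw of the filling valve

TASK

Two small needle valves stand on the bench. On the one with the down-turned brass spout over the weighing boat, turn the flat-headed screw clockwise until it bottoms, then back it off (counter-clockwise) an eighth of a turn and let go. Leave the screw of the other valve, the one without a spout, as it is.

Things in the scene. Friction and masses are not known exactly. Their poses are not given: they have to be found in the camera images.
- spout_valve: The valve with the spout, fixed to the bench: metal block 42 mm square on a foot 50 x 78 mm, topped by a 40 mm round dial at z = 56 mm with a dark mark every eighth of a turn. Origin under the screw's axis, z up; -x is its front, roughly towards the robot. The brass spout runs 70 mm to -x, below z = 50 mm, over a loose weighing boat 69 mm square, 18 mm high.
- spout_screw (a joint): That valve's needle screw: 0 rad when bottomed (hard stop; the head's blade then lies along the valve's x axis, in line with the spout), growing as it is backed off, counter-clockwise from above. Starts at 0.5 to 1.4, upper stop 2.4 rad. Vertical axis, does not rise, friction about 0.05 N m, stays where left.
- spout_screw_head (a point): Centre of that screw's steel head, on its axis, at z = 83 mm. The head is an upright flat blade 44 mm long (x axis, turns with the screw), 10 mm thick (y axis), 30 mm high, z = 68 to 98 mm, on a neck 12 mm thick with a 20 mm collar up to z = 60 mm. Grip it across its thickness from above.
- plugged_screw_end (a point): End of the like head on the other valve, 22 mm from that screw's axis, at z = 83 mm. That valve is the same but has a hexagonal brass plug in place of the spout, and no boat; it stands at least 0.2 m to the left or right, axis to axis. Its screw must not be turned.
Not all that is in view belongs to the job. What is shaped like the spout_valve but green, orange or purple is not meant.

How it is judged (in metres and radians):
On the way:
1. the spout valve's screw is turned clockwise until it bottoms (within 5 degrees) (value of joint spout_screw below 0.09 rad), for 0.1 s.
At the end, for the whole second after the job is handed in: After bottoming, the spout valve's screw rests 45 degrees backed off from its stop, within 15 degrees either way (value of joint spout_screw between 0.524 and 1.047 rad and velocity of joint spout_screw between -0.05 and 0.05 rad/s); the robot touches nothing.
It fails at once if the other valve's screw is turned (the end of its head moves by more than 6 mm) (distance of plugged_screw_end from where it was at the start of the episode above 0.006 m).
It also fails if it takes over 35 s, if anything falls off the work surface, if the arm or the gripper's body presses on something with over 40 N, if the wrist force passes 120 N, or if a joint passes its speed limit or range.

ROBOT

A 7-joint arm with a two-finger parallel gripper is mounted at the origin on a cart in front of the work surface, level with it; the furniture and walls round the work are solid. World frame = base frame: x ahead of the robot, y to its left, z up, the work surface at z = 0. Lengths are in m, angles in degrees, forces in N, time in s.
With the tool pointing down it reaches from about 0.425 to 1.025 m from the base axis. Payload 3.6 kg.
Tool frame: the origin (TCP) lies midway between the tips of the shut fingers; the grasp point (between the pads) lies 19 mm behind it; z points along the fingers, y is the line along which they close (so a half turn about z gives the same grasp; the last joint's range is limited). The gripper opens to 85 mm and grips with 20 to 120 N. Pads are 22 mm wide; open, the fingers measure 114 mm over their backs; the gripper's body (76 mm by 85 mm) begins 54 mm behind the grasp point. The pads swing forward as they close: fully open they stand 13 mm farther back than shut.
Start: joints at [-73.425, 33.873, 2.773, 92.16, -1.908, 54.013, -1.931], TCP at [0.271, 0.673, 0.231] pointing down, gripper open.
Joint ranges: [-153.93, 153.93], [-27.13, 128.08], [-72.61, 78.16], [10.71, 143.7], [-87.88, 267.88], [4.46, 118.87], [-176.78, 176.78]. Speed limits (degrees/s): [147.25, 147.25, 180, 180, 180, 180, 180].

INTERFACE

Orientations are given as [roll, pitch, yaw] about the fixed x, y, z axes, in that order (R = Rz(yaw) Ry(pitch) Rx(roll)).
In Python, from rig import manip, eyes, finish_job gives the robot as it stands.
- The arm moves only by the tool carry_out, never from a script. Its arguments are lists of equal length, an entry for each row: "xyz": the shift along the tool's x, y, z in units of 4 cm (1.0 is 4 cm), a list of three; "yaw": the turn about the tool's z in units of 0.15 rad (1.0 is 0.15 rad). In form: {"xyz": [[tx, ty, tz], ...], "yaw": [yaw, ...]}. A call has 1 to 20 rows; each row shifts and turns the commanded pose from where the row before left it, along the tool's axes as they then stand; what a row does not reach is not made up. A row lasts 1/8 s, in which the tool goes at most 62.5 mm and 10.7 degrees, less where a joint would pass 70% of its speed; a pose out of reach is approached as far as the arm can. A call with a number of a shift or a turn outside -1 to 1 is refused whole. A call with a gripper value outside its range is refused whole. "grip" is the closure in counts, from 0 (fully open) to 255 (shut), set as the call begins (left out, the last holds). The fingers move at their own pace and stop on an object; "force" is the grip in N (left out, the last holds). Time passes only in rows, so rows that do not move let the fingers close. It gives the time, the measured TCP pose, the force, the opening and the grip force at its end, in the units of the state.
- manip.get_obs(): the state, without advancing time (a new reading comes with each control period).
- eyes.capture(name): name is "scene" or "top" or "wrist"; returns a dict with "img" (400x640x3 uint8, red, green, blue), "z_map" (400x640 float32, m along the optical axis (not along the pixel's ray), 0 where there is no reading), "fx", "fy", "cx", "cy" (pixels), "rvec" (rotation vector, rad) and "tvec" (3), from world to camera coordinates, as OpenCV has them; the wrist camera has in their place "hand_eye" (4x4, takes a point from camera to tool coordinates, whose origin is the TCP and whose axes are the flange's). Camera axes: x right, y down, z forward; pixel columns grow to the right and rows downward; lengths in m; the calibration is good to about 2 mm. A picture is of the moment at which its call begins: read the wrist's pose just before it.
- finish_job(): hands the job in; it is judged then, once.
The state is a dict: "time": time; "joints": joint angles; "joint_velocities": joint speeds; "joint_torque": joint torques, N m; "eef_pos": TCP position; "tool_rot": TCP orientation; "ft_force": force on the tool from outside, world axes, zero at the start; "moment": the same for the moment, N m; "width": finger opening in m; "grasp_force": force on a finger pad.
Only numpy, scipy, OpenCV 4.12 (cv2) and the standard library are available. Lean on these libraries where they do the work, as an engineer would, in place of code of your own. Each camera call takes 0.05 s, during which the arm holds its last target. There are 200 camera calls.

## Working session

There is one attempt and no reset: what is moved stays moved. The work goes in short steps, Python scripts to look and compute and a tool call to move; the robot and the scene stay as the last step left them, time stands still between calls to the robot, and variables do not carry over. Pictures are saved under pics/ and viewed, at most 10 in all, crops included, and the job is handed in when it is done.

Besides the shell and the picture viewer there is one more tool, called after "Request:" by a JSON object that holds its "fn" and its "kwargs", one argument or row to a line. carry_out: Moves the arm, as the interface text tells. Its arguments: {"type":"object","properties":{"xyz":{"type":"array","items":{"type":"array","items":{"type":"number","minimum":-1,"maximum":1}}},"yaw":{"type":"array","items":{"type":"number","minimum":-1,"maximum":1}},"grip":{"type":"number"},"force":{"type":"number"}},"required":["xyz","yaw"]}

```bash
mkdir -p pics; cat > h.py <<'E'
import numpy as np,cv2
from rig import manip,eyes,finish_job
def world(c):
    z=c["z_map"];v,u=np.indices(z.shape)
    P=np.stack([(u-c["cx"])/c["fx"]*z,(v-c["cy"])/c["fy"]*z,z],-1)
    R=cv2.Rodrigues(np.array(c["rvec"],float))[0]
    return (P-np.array(c["tvec"]).ravel())@R
E
python3 - <<'E'
from h import *
o=manip.get_obs();print(o["time"],o["eef_pos"],o["tool_rot"],o["ft_force"])
a=eyes.capture("top");b=eyes.capture("scene")
np.savez("top.npz",**a);np.savez("scene.npz",**b)
cv2.imwrite("pics/top.png",a["img"][:,:,::-1]);cv2.imwrite("pics/scene.png",b["img"][:,:,::-1])
E
```

```text
0.0 [0.27046424 0.67176875 0.230158  ] [-1.79872699e+02  7.44520506e-03  1.58074766e+02] [ 0.51419047 -0.2599274  -0.1903527 ]
```

View pics/top.png

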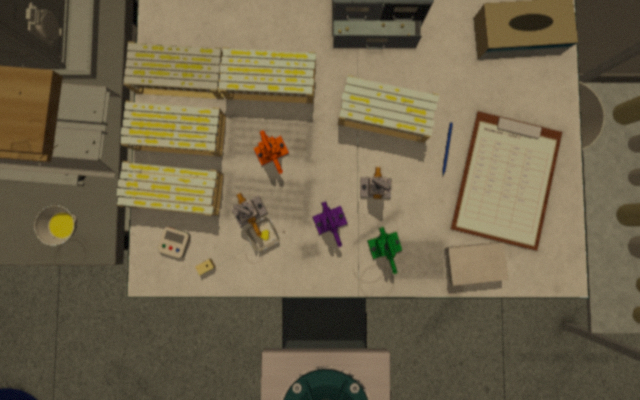

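View pics/scene.png

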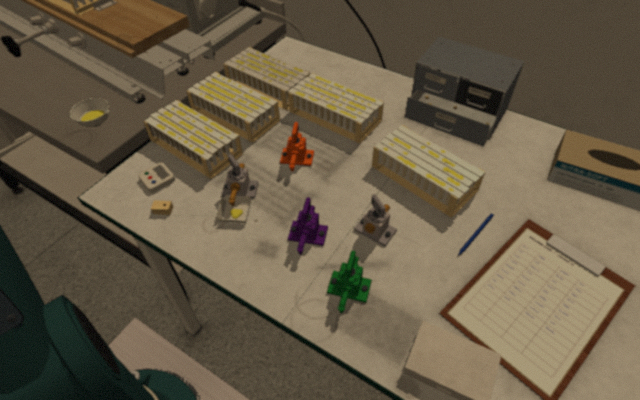

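The top view shows two grey metal valves, at (250,213) and (376,186). The one at (250,213) has a white boat at (266,236) and a spout. The orange (270,150), purple (329,222) and green (384,247) ones are decoys. I'll confirm with an enlarged crop and measure.

```bash
python3 - <<'E'
from h import *
a=dict(np.load("top.npz"));W=world(a)
def crop(c,u0,u1,v0,v1,s=7):
    return cv2.resize(c["img"][v0:v1,u0:u1,::-1],None,fx=s,fy=s,interpolation=cv2.INTER_CUBIC)
b=dict(np.load("scene.npz"));Wb=world(b)
cv2.imwrite("pics/c1.png",np.hstack([crop(a,220,290,180,260,5),crop(b,200,275,140,220,5)]))
for n,Wd,(u0,u1,v0,v1) in [("top",W,(225,290,185,255)),("scene",Wb,(205,270,145,225)),("topO",W,(350,400,160,210))]:
    P=Wd[v0:v1,u0:u1].reshape(-1,3);H=P[(P[:,2]>.075)&(P[:,2]<.105)]
    print(n,len(H))
    if len(H)>3:
        r=cv2.minAreaRect(H[:,:2].astype(np.float32)*1000);print(H.mean(0),r)
print(a["fx"],W[213,250],W[150,270])
E
```

```text
top 89
[0.49646347 0.19364271 0.09480983] ((496.6557312011719, 194.8169403076172), (42.979312896728516, 10.159014701843262), 64.78761291503906)
scene 124
[0.4940064  0.18819695 0.09194546] ((497.1067810058594, 191.13275146484375), (44.127933502197266, 10.821882247924805), 64.32386016845703)
topO 105
[ 0.55680004 -0.12255265  0.09286037] ((557.794921875, -122.98181915283203), (43.3092155456543, 10.137109756469727), 56.543785095214844)
373.22069422027715 [0.48951813 0.17624636 0.09141831] [0.6349128  0.13178114 0.09446785]
```

View pics/c1.png

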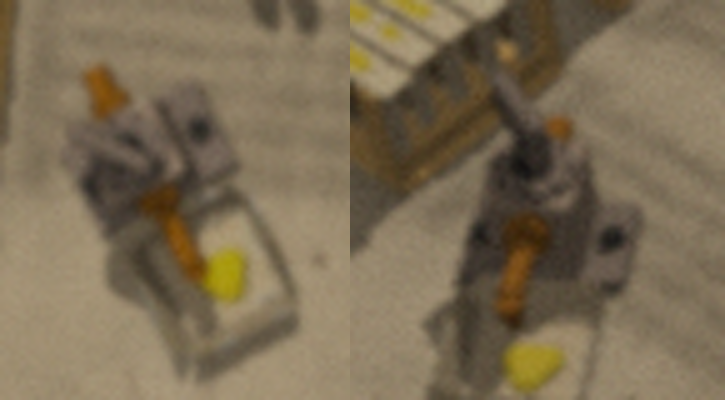

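The crop confirms it. The left grey valve has the brass spout pointing down-right over the boat (crop pixel (180,235)), and its blade lies at about 64.5° world yaw. The other grey valve (376,186) has no boat. Next I'll check clearance along the path and estimate the valve's yaw.

```bash
python3 - <<'E'
from h import *
for n in("top","scene"):
    c=dict(np.load(n+".npz"));W=world(c);P=W[c["z_map"]>0].reshape(-1,3)
    d=np.hypot(P[:,0]-.497,P[:,1]-.1925)
    for r0,r1 in[(.03,.045),(.045,.06),(.06,.08),(.08,.1)]:
        m=(d>r0)&(d<r1);i=P[m][:,2].argmax();print(n,r0,P[m][i].round(3))
    # corridor
    A=np.array([.271,.673]);B=np.array([.497,.1925]);L=np.linalg.norm(B-A);t=(B-A)/L
    q=P[:,:2]-A;s=q@t;w=abs(q@[-t[1],t[0]])
    for k in np.arange(0.1,L,.08):
        m=(s>k)&(s<k+.08)&(w<.1)
        if m.any():print("corr",k.round(2),P[m][:,2].max().round(3))
    # spout: brass mask
    h=cv2.cvtColor(c["img"],cv2.COLOR_RGB2HSV)
    m=(h[...,0]>8)&(h[...,0]<20)&(h[...,1]>150)
    dd=np.hypot(W[...,0]-.497,W[...,1]-.1925);m&=(dd<.09)&(W[...,2]>.02)
    Q=W[m][:,:2];
    v,*_=cv2.fitLine(Q.astype(np.float32),cv2.DIST_HUBER,0,.01,.01).reshape(-1,2)
    print("brass",len(Q),np.degrees(np.arctan2(v[1],v[0])),Q.mean(0))
o=manip.get_obs()
t=o["tool_rot"][2];y=np.radians(t);e=np.array([.497-o["eef_pos"][0],.1925-o["eef_pos"][1]])
print(e, "tool xy units",np.array([np.cos(y)*e[0]+np.sin(y)*e[1], np.sin(y)*e[0]-np.cos(y)*e[1]])/.04)
E
```

```text
top 0.03 [0.46  0.175 0.047]
top 0.045 [0.453 0.172 0.046]
top 0.06 [0.502 0.271 0.066]
top 0.08 [0.497 0.291 0.07 ]
corr 0.1 0.04
corr 0.18 0.038
corr 0.26 0.066
corr 0.34 0.07
corr 0.42 0.071
corr 0.5 0.099
brass 150 27.958166 [0.48214237 0.18595899]
scene 0.03 [0.473 0.173 0.049]
scene 0.045 [0.448 0.167 0.046]
scene 0.06 [0.503 0.269 0.069]
scene 0.08 [0.52  0.276 0.07 ]
corr 0.1 0.04
corr 0.18 0.039
corr 0.26 0.067
corr 0.34 0.071
corr 0.42 0.071
corr 0.5 0.101
brass 149 27.85643 [0.46689525 0.1748426 ]
[ 0.22651111 -0.47932547] tool xy units [-9.72770013 -9.00191465]
```

Request:
{"fn": "carry_out", "kwargs": {
  "xyz": [
    [-0.75, -0.69, 0],
    [-0.75, -0.69, 0],
    [-0.75, -0.69, 0],
    [-0.75, -0.69, 0],
    [-0.75, -0.69, 0],
    [-0.75, -0.69, 0],
    [-0.75, -0.69, 0],
    [-0.75, -0.69, 0],
    [-0.75, -0.69, 0],
    [-0.75, -0.69, 0],
    [-0.75, -0.69, 0],
    [-0.75, -0.69, 0],
    [-0.73, -0.72, 0],
    [0, 0, 0],
    [0, 0, 0]
  ],
  "yaw": [0, 0, 0, 0, 0, 0, 0, 0, 0, 0, 0, 0, 0, 0, 0]
}}

```text
time: 1.98
eef_pos: [0.497, 0.1937, 0.2311]
tool_rot: [180.0, -0.0, 158.1]
ft_force: [-0.0, 1.0, -0.7]
width: 0.0855
grasp_force: 0.0
```

Request:
{"fn": "carry_out", "kwargs": {
  "xyz": [
    [0, 0, 0],
    [0, 0, 0],
    [0, 0, 0],
    [0, 0, 0],
    [0, 0, 0],
    [0, 0, 0],
    [0, 0, 0],
    [0, 0, 0],
    [0, 0, 0],
    [0, 0, 0],
    [0, 0, 0],
    [0, 0, 0],
    [0, 0, 0],
    [0, 0, 0],
    [0, 0, 0]
  ],
  "yaw": [0.84, 0.84, 0.84, 0.84, 0.84, 0.84, 0.84, 0.84, 0.84, 0.84, 0.84, 0.84, 0.84, 0, 0]
}}

```text
time: 3.85
eef_pos: [0.4969, 0.1943, 0.2312]
tool_rot: [-180.0, -0.0, 64.4]
ft_force: [0.5, 0.2, -0.1]
width: 0.0852
grasp_force: 0.0
```

```bash
cat > w.py <<'E'
from h import *
from scipy.spatial.transform import Rotation as Ro
import sys
o=manip.get_obs();c=eyes.capture("wrist")
T=np.eye(4);T[:3,:3]=Ro.from_euler("xyz",o["tool_rot"],degrees=True).as_matrix();T[:3,3]=o["eef_pos"]
print(o["time"],o["eef_pos"],o["tool_rot"],o["joints"],o["width"])
cv2.imwrite(f"pics/{sys.argv[1]}.png",c["img"][:,:,::-1])
z=c["z_map"];v,u=np.indices(z.shape)
P=np.stack([(u-c["cx"])/c["fx"]*z,(v-c["cy"])/c["fy"]*z,z,np.ones_like(z)],-1)
W=(P@(T@np.array(c["hand_eye"])).T)[...,:3]
m=(z>0)&(W[...,2]>.09)&(W[...,2]<.106)&(np.hypot(W[...,0]-.497,W[...,1]-.1925)<.04)
print(m.sum())
if m.sum()>10:
    v,u=np.nonzero(m);print("px",u.mean(),v.mean(),"z",np.median(W[m][:,2]))
    r=cv2.minAreaRect(W[m][:,:2].astype(np.float32)*1000);print(r)
E
python3 w.py w1
```

```text
3.85 [0.49690687 0.19429324 0.23116377] [-1.79975657e+02 -6.65671139e-04  6.44342176e+01] [-49.28377962  22.4623422   30.44043808 117.81097011 -16.28069532
  43.75688549 -34.43000152] 0.08518183532851852
598
px 318.53010033444815 181.70401337792643 z 0.0968241193886906
((499.0713195800781, 193.8291778564453), (42.49587631225586, 9.83974552154541), 64.25016784667969)
```

View pics/w1.png

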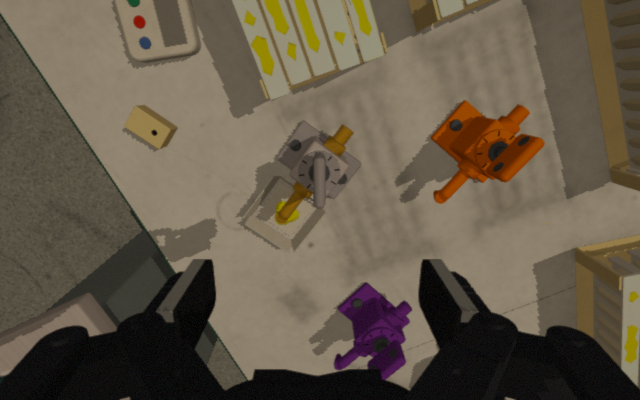

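The wrist view shows the spout valve's blade at (318,182), vertical in the picture, so it lines up with the tool's x axis. The spout and boat are at (290,215). Purple (375,340) is well clear. Descending.

Request:
{"fn": "carry_out", "kwargs": {
  "xyz": [
    [0, 0.03, 0.5],
    [0, 0, 0.5],
    [0, 0, 0.5],
    [0, 0, 0.5],
    [0, 0, 0.5],
    [0, 0, 0.5],
    [0, 0, 0.5],
    [0, 0, 0.3],
    [0, 0, 0.25],
    [0, 0, 0],
    [0, 0, 0]
  ],
  "yaw": [0, 0, 0, 0, 0, 0, 0, 0, 0, 0, 0]
}}

```text
time: 5.28
eef_pos: [0.4988, 0.1928, 0.0697]
tool_rot: [180.0, -0.0, 64.2]
ft_force: [-0.4, -0.5, -0.6]
width: 0.0852
grasp_force: 0.0
```

Request:
{"fn": "carry_out", "kwargs": {
  "xyz": [
    [0, 0, 0],
    [0, 0, 0],
    [0, 0, 0],
    [0, 0, 0],
    [0, 0, 0],
    [0, 0, 0],
    [0, 0, 0],
    [0, 0, 0],
    [0, 0, 0],
    [0, 0, 0]
  ],
  "yaw": [0, 0, 0, 0, 0, 0, 0, 0, 0, 0],
  "grip": 255,
  "force": 30
}}

```text
time: 6.52
eef_pos: [0.4983, 0.1928, 0.0694]
tool_rot: [-180.0, -0.0, 64.2]
ft_force: [-2.6, 0.5, 5.1]
width: 0.0096
grasp_force: 35.0
```

Gripped (9.6 mm opening). Turning clockwise about 30°.

Request:
{"fn": "carry_out", "kwargs": {
  "xyz": [
    [0, 0, 0],
    [0, 0, 0],
    [0, 0, 0],
    [0, 0, 0],
    [0, 0, 0],
    [0, 0, 0],
    [0, 0, 0],
    [0, 0, 0],
    [0, 0, 0]
  ],
  "yaw": [0.5, 0.5, 0.5, 0.5, 0.5, 0.5, 0.5, 0, 0]
}}

```text
time: 7.65
eef_pos: [0.4981, 0.1929, 0.0694]
tool_rot: [-180.0, 0.0, 34.1]
ft_force: [-1.5, 1.1, 5.3]
width: 0.0093
grasp_force: 35.1
```

```bash
python3 -c "
from h import *
o=manip.get_obs();print(o['eef_pos'],o['tool_rot'],o['ft_force'],o['moment'],o['width'])"
```

```text
[0.49812563 0.19294918 0.06944798] [-1.79957740e+02  1.90173843e-02  3.41278208e+01] [-1.46196471  1.14636894  5.33882384] [ 0.13581775  0.42407068 -0.09716483] 0.009291870441409758
```

Expected stop is near 28°. Continuing in small steps and watching the moment.

Request:
{"fn": "carry_out", "kwargs": {
  "xyz": [
    [0, 0, 0],
    [0, 0, 0],
    [0, 0, 0],
    [0, 0, 0],
    [0, 0, 0]
  ],
  "yaw": [0.2, 0.2, 0.2, 0, 0]
}}

```text
time: 8.28
eef_pos: [0.4981, 0.193, 0.0694]
tool_rot: [-179.9, 0.0, 29.0]
ft_force: [-2.7, 1.0, 7.2]
width: 0.0096
grasp_force: 35.1
```

```bash
python3 -c "
from h import *
o=manip.get_obs();print(o['eef_pos'],o['tool_rot'],o['ft_force'],o['moment'],o['width'])"
```

```text
[0.49810698 0.19299918 0.06944034] [-1.79949310e+02  2.25982940e-02  2.89702842e+01] [-2.70753307  0.99380686  7.16908302] [ 0.11326083  0.38891284 -0.00245239] 0.009576314514663868
```

Request:
{"fn": "carry_out", "kwargs": {
  "xyz": [
    [0, 0, 0],
    [0, 0, 0],
    [0, 0, 0],
    [0, 0, 0]
  ],
  "yaw": [0.2, 0.2, 0, 0]
}}

```text
time: 8.78
eef_pos: [0.4981, 0.193, 0.0695]
tool_rot: [180.0, 0.1, 25.9]
ft_force: [-1.5, -0.1, 7.3]
width: 0.0093
grasp_force: 48.3
```

```bash
python3 -c "
from h import *
o=manip.get_obs();print(o['eef_pos'],o['tool_rot'],o['ft_force'],o['moment'],o['width'])"
```

```text
[0.49807677 0.19299394 0.0694781 ] [1.79994139e+02 5.81665539e-02 2.59395328e+01] [-1.51734773 -0.05117954  7.34145829] [0.03217528 0.3927432  0.95100458] 0.009302464379865932
```

The moment rose to 0.95 N m and the pad force to 48 N, so it has bottomed with the stop at about 28°, which matches the spout direction. Now backing off to about 73°.

Request:
{"fn": "carry_out", "kwargs": {
  "xyz": [
    [0, 0, 0],
    [0, 0, 0],
    [0, 0, 0],
    [0, 0, 0],
    [0, 0, 0],
    [0, 0, 0],
    [0, 0, 0],
    [0, 0, 0],
    [0, 0, 0],
    [0, 0, 0],
    [0, 0, 0],
    [0, 0, 0],
    [0, 0, 0],
    [0, 0, 0]
  ],
  "yaw": [0, -0.5, -0.5, -0.5, -0.5, -0.5, -0.5, -0.5, -0.5, -0.5, -0.5, -0.5, 0, 0]
}}

```text
time: 10.52
eef_pos: [0.4984, 0.1928, 0.0694]
tool_rot: [-180.0, -0.0, 72.7]
ft_force: [-1.9, -0.8, 5.6]
width: 0.0095
grasp_force: 35.0
```

Request:
{"fn": "carry_out", "kwargs": {
  "xyz": [
    [0, 0, 0],
    [0, 0, 0],
    [0, 0, 0],
    [0, 0, 0],
    [0, 0, 0],
    [0, 0, 0],
    [0, 0, 0],
    [0, 0, 0]
  ],
  "yaw": [0, 0, 0, 0, 0, 0, 0, 0],
  "grip": 0
}}

```text
time: 11.52
eef_pos: [0.4985, 0.1927, 0.0694]
tool_rot: [180.0, -0.0, 72.8]
ft_force: [0.9, -0.2, 0.3]
width: 0.0857
grasp_force: 0.0
```

Request:
{"fn": "carry_out", "kwargs": {
  "xyz": [
    [0, 0, -0.4],
    [0, 0, -0.5],
    [0, 0, -0.5],
    [0, 0, -0.5],
    [0, 0, -0.5],
    [0, 0, -0.5],
    [0, 0, -0.5],
    [0, 0, -0.5],
    [0, 0, 0],
    [0, 0, 0]
  ],
  "yaw": [0, 0, 0, 0, 0, 0, 0, 0, 0, 0]
}}

```text
time: 12.78
eef_pos: [0.4979, 0.1926, 0.2252]
tool_rot: [-180.0, 0.0, 72.8]
ft_force: [0.4, 0.4, -1.5]
width: 0.0852
grasp_force: 0.0
```

```bash
python3 w.py w2
```

```text
12.775 [0.49794953 0.19263169 0.22522864] [-1.79974423e+02  3.24448572e-03  7.28180007e+01] [-46.9101658   22.54303088  27.55180668 118.00203513 -15.14224683
  42.82365044 -27.13476156] 0.08518435918098775
649
px 316.8906009244992 182.1848998459168 z 0.09681259190634434
((498.878662109375, 193.5428466796875), (43.416439056396484, 9.905768394470215), 72.58590698242188)
```

View pics/w2.png

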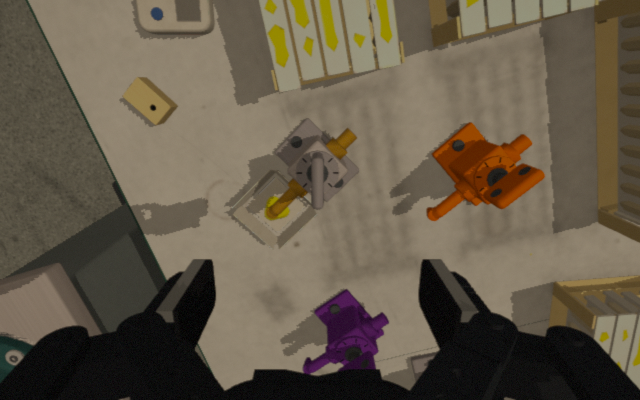

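The blade at (317,182) now lies at 72.6°, with the spout axis at about 28°, so it is backed off about 45°. The gripper is clear, so I'm handing in.

```bash
python3 -c "
from rig import finish_job
print(finish_job())"
```

```text
the job is handed in; nothing more can be done
None
```

I turned the spout valve's screw clockwise until it bottomed, backed it off about 45°, let go and handed the job in at about 13 s; the other valve was never approached, and no verdict came back.

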